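Stack a battery pack on the charger and set its blank selector by clicks

ROBOT

A 6-joint arm with a two-finger parallel gripper is mounted at the origin on the work surface. World frame = base frame: x ahead of the robot, y to its left, z up, the work surface at z = 0. Lengths are in m, angles in rad, forces in N, time in s.
With the tool pointing down it reaches from about 0.375 to 0.975 m from the base axis. Payload 3.8 kg.
Tool frame: the origin (TCP) lies midway between the tips of the shut fingers; the grasp point (between the pads) lies 19 mm behind it; z points along the fingers, y is the direction in which the jaws open and shut (so a half turn about z gives the same grasp; the last joint's range is limited). The gripper opens to 85 mm and grips with 20 to 120 N. Pads are 22 mm wide; open, the fingers measure 114 mm over their backs; the gripper's body (76 mm by 85 mm) begins 54 mm behind the grasp point. The pads swing forward as they close: fully open they stand 13 mm farther back than shut.
Start: joints at [1.206, 0.264, 1.604, -0, 1.274, -0.037], TCP at [0.217, 0.639, 0.211] pointing down, gripper open.
Joint ranges: [-2.63, 2.63], [-0.94, 2.18], [0.31, 2.57], [-1.31, 4.45], [0, 2.66], [-2.55, 2.55]. Speed limits (rad/s): [2.57, 2.57, 3.14, 3.14, 3.14, 3.14].

INTERFACE

Orientations are given as a rotation vector (axis times angle).
In Python, from workcell import bot gives the robot as it stands.
- The arm moves only by the tool drive_tool, never from a script. Its argument "steps" is a list of rows, each a list of 2 entries, a list of its own where there are three numbers: the shift along the tool's x, y, z in mm, then the turn about the tool's z in degrees. In form: [[[dx, dy, dz], twist], ...]. A call has 1 to 8 rows; each row shifts and turns the commanded pose from where the row before left it, along the tool's axes as they then stand; what a row does not reach is not made up. A row lasts 1/12 s, in which the tool goes at most 41.7 mm and 7.16 degrees, less where a joint would pass 70% of its speed; a pose out of reach is approached as far as the arm can. A call is refused whole if a number of a shift passes 41.7 or a number of a turn 7.16, either way. A call with a gripper value outside its range is refused whole. "jaw" is the opening, from 0 (shut) to 1 (fully open), set as the call begins (left out, the last holds). The fingers move at their own pace and stop on an object; "force" is the grip in N (left out, the last holds). Time passes only in rows, so rows that do not move let the fingers close. It gives the time, the measured TCP pose, the force and the opening at its end, in the units of the state.
- bot.read_state(): the state, without advancing time (a new reading comes with each control period).
- bot.read_camera(name): name is "scene" or "top" or "wrist"; returns the picture (480x640x3 uint8, red, green, blue); there is no depth.
- bot.camera_info(name): a dict with "fx", "fy", "cx", "cy" (pixels), "position" and "attitude" of the camera in the world. Camera axes: x right, y down, z forward; pixel columns grow to the right and rows downward; lengths in m; the calibration is good to about 2 mm. A picture is of the moment at which its call begins: read the wrist's pose just before it. camera_info takes no time and is no camera call; for the wrist camera it gives the pose at the moment of the call.
- bot.finish_job(): hands the job in, once; it reports no verdict.
The state is a dict: "time": time; "q": joint angles; "joint_vel": joint speeds; "joint_torque": joint torques, N m; "tool_pos": TCP position; "tcp_rot": TCP orientation; "wrist_force": force on the tool from outside, world axes, zero at the start; "torque": the same for the moment, N m; "width": opening from 0.0 (shut) to 1.0 (fully open).
Only numpy, scipy, OpenCV 4.12 (cv2) and the standard library are available. Lean on these libraries where they do the work, as an engineer would, in place of code of your own. Each camera call takes 0.05 s, during which the arm holds its last target.

TASK

Lower the loose battery pack with the orange band gently and squarely onto the blue-banded pack that already lies on the charger, long side along long side, and let go of it. Then set the charging current for two packs on the charger's unmarked round selector: turn it fully anticlockwise (seen from above) to its end stop without forcing it, then exactly four clicks clockwise, and let go. Leave the yellow meter, the copper-coloured reel, the amber jar and the lower pack where they are.

Things in the scene. Friction and masses are not known exactly. Their poses are not given: they have to be found in the camera images.
- charger: grey bench charger, a flat case 150 (its x) by 280 (its y) by 50 mm high, fixed to the bench; origin at the centre of its underside, z up. Its top carries a dark rubber pad (2 mm) in the half towards its +y, and the black round selector in the half towards its -y
- dial_axis (a point): grip point on the selector's vertical axis, 20 mm above the case top; belongs to the case, does not turn. The selector: blank black twelve-sided knob, 54 mm across its flats (56 over corners), 32 mm tall, underside 3 mm and plain metal cap 35 mm above the case top; nothing shows where it stands. In every position two of its flats face the case's x and two its y. Grip firmly on flats
- dial_top (a point): centre of the selector's cap, 35 mm above the case top (does not turn). The selector has 10 positions, a click every 30 degrees: leaving one takes 0.15 to 0.3 N m, then it snaps into the next and stays. It starts 2 to 5 clicks clockwise of the anticlockwise stop
- dial_base (a point): foot of the selector, on the case top (does not turn). The anticlockwise stop lies 2 degrees beyond the first position. The switch sits in a springy mount: held against a stop, the torque climbs about 0.08 N m per degree turned; over 1.1 N m there is forcing it (fingers gripping lightly may slip before). Let go at the stop, it springs back to the first position
- pad (a point): centre of the upper face of the rubber pad, 52 mm above the bench; axes as the charger's
- lower_pack: battery pack lying on the pad, black with a blue band round its middle: 110 (its x) by 52 (its y) by 28 mm high, 0.35 kg; loose; origin at the centre of its underside, long axis along the charger's x
- loose_pack: battery pack lying flat on the bench, black with an orange band round its middle: 110 (its x, the long axis) by 52 (its y) by 28 mm high, about 0.35 kg; origin at the centre of its underside; either end may point either way
- meter: yellow multimeter lying on the bench, 150 (x) by 76 by 36 mm; bystander, origin at the centre of its underside
- solder_reel: copper-coloured metal reel 64 mm across, 46 mm high, standing on its flange; bystander, origin at the centre of its underside
- flux_jar: amber jar 60 mm across, 65 mm high; bystander, origin at the centre of its underside
There are look-alikes about, which are no part of the job. Leave any red or turquoise look-alike of the loose_pack alone.

How it is judged:
On the way, in this order (a step that is already met when the one before it is completed fails the run):
1. the orange-banded pack lies squarely on the blue-banded one, released (horizontal distance between loose_pack and lower_pack below 0.007 m and z of loose_pack in the frame of lower_pack between 0.025 and 0.031 m and angle between the x axis of loose_pack and the x axis of lower_pack, either way round below 0.09 rad and contact force between the fingers and loose_pack below 0.1 N), for 0.2 s.
2. the selector is at its anticlockwise end stop (value of joint dial below 0.1 rad), for 0.1 s.
3. the selector stands four clicks clockwise of the stop (value of joint dial between 1.95 and 2.24 rad), for 0.2 s.
At the end, for the whole second after the job is handed in: The orange-banded pack rests on the blue-banded one, centres within 7 mm and long sides within 5 degrees; the lower pack is still on its pad (within 20 mm of the pad's centre); the selector rests in the position four clicks (120 degrees) clockwise of its anticlockwise end position, within 8 degrees (all of step 3 and horizontal distance between loose_pack and lower_pack below 0.007 m and z of loose_pack in the frame of lower_pack between 0.025 and 0.031 m and angle between the x axis of loose_pack and the x axis of lower_pack, either way round below 0.09 rad and horizontal distance between lower_pack and pad below 0.02 m and linear speed of loose_pack below 0.02 m/s and velocity of joint dial between -0.1 and 0.1 rad/s); the robot touches nothing.
It fails at once if the pack is dropped or slammed onto the other (more than 60 N) (contact force between loose_pack and lower_pack above 60 N).
It fails at once if the selector is forced against an end stop (its springy mount twisted over 0.25 rad, about 1.1 N m) (value of joint dial_mount below -0.25 rad or value of joint dial_mount above 0.25 rad).
It fails at once if the lower pack is pushed more than 12 mm (distance of lower_pack from where it was at the start of the episode above 0.012 m).
It fails at once if the meter, the reel or the jar is moved more than 30 mm (distance of any of meter, solder_reel, flux_jar from where it was at the start of the episode above 0.03 m).
It also fails if it takes over 72 s, if anything falls off the work surface, if the arm or the gripper's body presses on something with over 40 N, if the wrist force passes 120 N, or if a joint passes its speed limit or range.

## Working session

There is one attempt and no reset: what is moved stays moved. The work goes in short steps, Python scripts to look and compute and a tool call to move; the robot and the scene stay as the last step left them, time stands still between calls to the robot, and variables do not carry over. Pictures are saved under pics/ and viewed, and the job is handed in when it is done.

Besides the shell and the picture viewer there is one more tool, called after ">>>" as name(argument=value, ...) on one line, values as JSON. drive_tool: Moves the arm, as the interface text tells. Its arguments: {"type":"object","properties":{"steps":{"type":"array","items":{"type":"array"}},"jaw":{"type":"number"},"force":{"type":"number"}},"required":["steps"]}

```bash
ls; mkdir -p pics; python3 - <<'E'
from workcell import bot
import cv2
s=bot.read_state()
for k,v in s.items(): print(k,v)
for n in ("scene","top","wrist"):
    print(n,bot.camera_info(n)); cv2.imwrite(f"pics/{n}0.png",bot.read_camera(n)[:,:,::-1])
E
```

```text
pics
time 0.0
q [ 1.20606483e+00  2.64747859e-01  1.60539934e+00  1.92411324e-06
  1.27371275e+00 -3.68981806e-02]
joint_vel [ 0.00107424  0.00027918 -0.00048056 -0.00180783 -0.00108132  0.00165227]
joint_torque [ 1.30809345e-03 -5.15080369e+01 -3.67327380e+01 -1.67660683e-04
  1.20387267e-02  9.65493200e-06]
tool_pos [0.21706137 0.6383085  0.20965198]
tcp_rot [-0.51258288 -3.09903184  0.00348881]
wrist_force [-0.88925488 -0.47129283  0.19767469]
torque [0.03902081 0.00265454 0.00789347]
width 1.0025594786734229
scene {'fx': 458.1292417688615, 'fy': 458.1292417688615, 'cx': 326.3272979337802, 'cy': 239.55493438022998, 'position': array([1.17576327, 0.08584108, 0.89912949]), 'attitude': array([-1.66739873, -2.00063108,  0.70354217])}
top {'fx': 574.1160761906791, 'fy': 574.1160761906791, 'cx': 324.53214389351734, 'cy': 240.80029469358593, 'position': array([ 0.43047407, -0.05361921,  1.29525272]), 'attitude': array([-2.16119282,  2.1621862 , -0.07078614])}
wrist {'fx': 411.0914396647323, 'fy': 411.0914396647323, 'cx': 316.63407180025223, 'cy': 237.1637350482403, 'position': array([0.15235655, 0.66103225, 0.37181087]), 'attitude': array([2.36374189, 1.69552153, 0.23019326])}
```

View pics/top0.png

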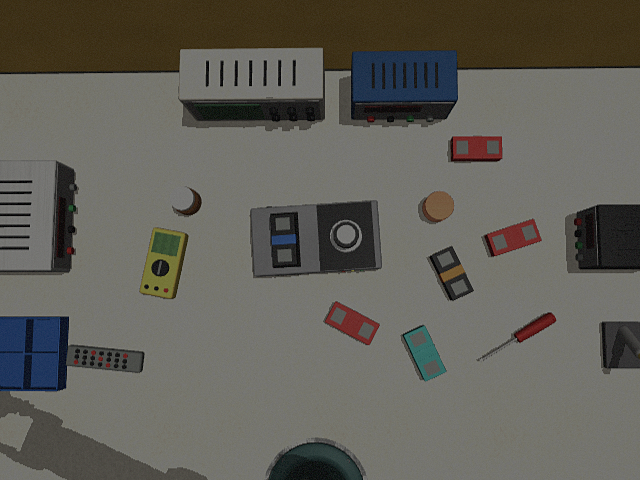

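View pics/scene0.png

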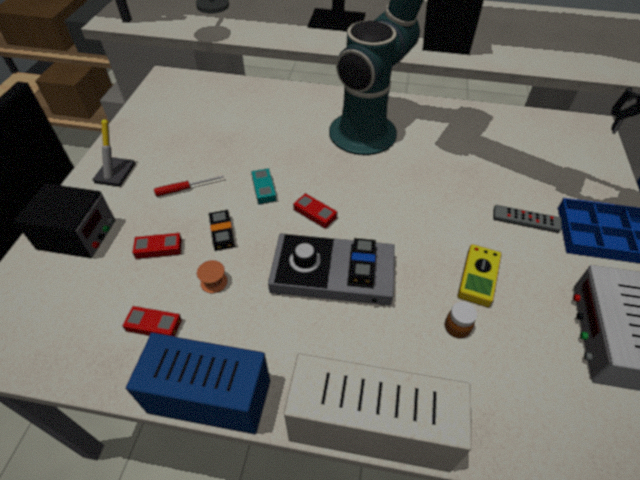

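View pics/wrist0.png

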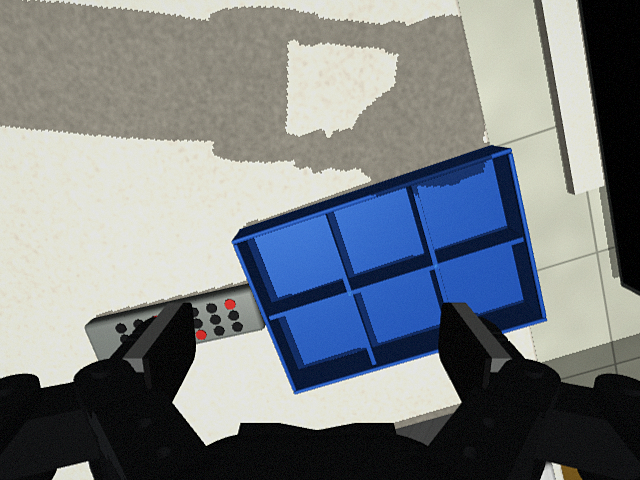

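```bash
cat > h.py <<'E'
import numpy as np, cv2
from scipy.spatial.transform import Rotation as R
def ray(ci,px,z):
    """pixels -> world points on plane z"""
    px=np.atleast_2d(px).astype(float)
    d=np.c_[(px[:,0]-ci["cx"])/ci["fx"],(px[:,1]-ci["cy"])/ci["fy"],np.ones(len(px))]
    d=R.from_rotvec(ci["attitude"]).apply(d); o=np.asarray(ci["position"])
    return o+d*((z-o[2])/d[:,2])[:,None]
def proj(ci,P):
    c=R.from_rotvec(ci["attitude"]).inv().apply(np.atleast_2d(P)-ci["position"])
    return np.c_[ci["fx"]*c[:,0]/c[:,2]+ci["cx"],ci["fy"]*c[:,1]/c[:,2]+ci["cy"]]
def box(cx,cy,z,yaw,lx,ly):
    c,s=np.cos(yaw),np.sin(yaw)
    return np.array([[cx+c*a*lx/2-s*b*ly/2,cy+s*a*lx/2+c*b*ly/2,z] for a,b in ((1,1),(-1,1),(-1,-1),(1,-1))])
def tool(s):
    """tool yaw: world direction of tool x,y; """
    M=R.from_rotvec(s["tcp_rot"]).as_matrix(); return M
def delta(s,target):
    return tool(s).T@(np.asarray(target)-s["tool_pos"])*1000
E
python3 - <<'E'
import cv2
im=cv2.imread("pics/top0.png")
a=cv2.resize(im[190:310,240:400],None,fx=5,fy=5,interpolation=cv2.INTER_CUBIC)
b=cv2.resize(im[230:310,410:500],None,fx=6,fy=6,interpolation=cv2.INTER_CUBIC)
cv2.imwrite("pics/ta.png",a);cv2.imwrite("pics/tb.png",b)
E
```

```text
(no output)
```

View pics/ta.png

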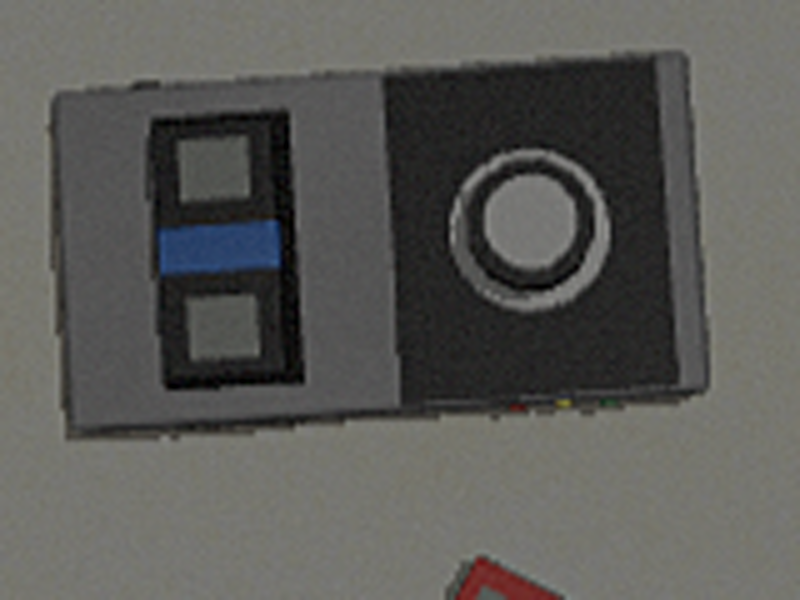

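View pics/tb.png

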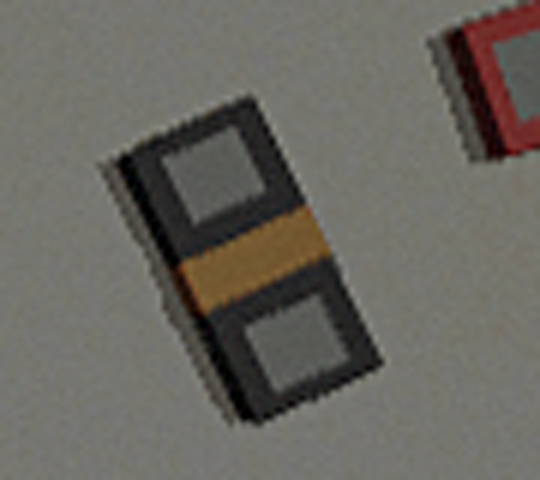

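```bash
python3 - <<'E'
from h import *
from workcell import bot
ci=bot.camera_info("top")
def rep(n,pts,off,k,z):
    p=(np.array(pts,float)+.5)/k-.5+off
    w=ray(ci,p,z); print(n,w.mean(0).round(4)); 
    for i in range(len(w)): e=w[(i+1)%len(w)]-w[i]; print("  ",w[i].round(4),np.linalg.norm(e).round(4),np.degrees(np.arctan2(e[1],e[0])).round(1))
rep("charger",[(53,92),(685,52),(708,390),(68,428)],(240,190),5,.05)
rep("lower",[(150,120),(277,112),(290,383),(165,388)],(240,190),5,.08)
rep("loose",[(130,155),(253,97),(382,362),(258,420)],(410,230),6,.028)
rep("loosepads",[(213,174),(297,343)],(410,230),6,.028)
rep("band",[(255,259)],(410,230),6,.028)
rep("cap",[(530,222)],(240,190),5,.085)
rep("ring",[(530,230)],(240,190),5,.051)
rep("lowpads",[(214,169),(224,327)],(240,190),5,.08)
rep("bluband",[(220,248)],(240,190),5,.08)
s=bot.read_state(); print(tool(s).round(3))
ci=bot.camera_info("wrist");M=tool(s)
print("cam in tool",M.T@(ci["position"]-s["tool_pos"]),(M.T@R.from_rotvec(ci["attitude"]).as_matrix()).round(3))
E
```

```text
charger [ 5.525e-01 -1.000e-04  5.000e-02]
   [0.6179 0.1429 0.05  ] 0.2779 -86.5
   [ 0.6347 -0.1345  0.05  ] 0.1482 -176.6
   [ 0.4868 -0.1433  0.05  ] 0.2783 93.4
   [0.4704 0.1345 0.05  ] 0.1478 3.3
lower [0.5452 0.0657 0.08  ]
   [0.6012 0.0963 0.08  ] 0.0546 -86.5
   [0.6045 0.0419 0.08  ] 0.1161 -177.0
   [0.4885 0.0357 0.08  ] 0.0532 92.3
   [0.4864 0.0888 0.08  ] 0.115 3.7
loose [ 0.4768 -0.3001  0.028 ]
   [ 0.5146 -0.2551  0.028 ] 0.05 -64.8
   [ 0.5359 -0.3003  0.028 ] 0.1068 -155.2
   [ 0.439  -0.3452  0.028 ] 0.05 114.9
   [ 0.4179 -0.2999  0.028 ] 0.1066 24.9
loosepads [ 0.4767 -0.2999  0.028 ]
   [ 0.5076 -0.2852  0.028 ] 0.0683 -154.6
   [ 0.4459 -0.3146  0.028 ] 0.0683 25.4
band [ 0.4765 -0.2999  0.028 ]
   [ 0.4765 -0.2999  0.028 ] 0.0 0.0
cap [ 0.5564 -0.0662  0.085 ]
   [ 0.5564 -0.0662  0.085 ] 0.0 0.0
ring [ 0.5565 -0.0665  0.051 ]
   [ 0.5565 -0.0665  0.051 ] 0.0 0.0
lowpads [0.5462 0.0663 0.08  ]
   [0.58   0.0687 0.08  ] 0.0678 -176.0
   [0.5123 0.0639 0.08  ] 0.0678 4.0
bluband [0.5461 0.0659 0.08  ]
   [0.5461 0.0659 0.08  ] 0.0 0.0
[[-0.947  0.322 -0.001]
 [ 0.322  0.947 -0.002]
 [ 0.    -0.002 -1.   ]]
cam in tool [ 0.06858481  0.00027435 -0.16204819] [[ 0.001 -0.963 -0.27 ]
 [ 1.     0.001 -0.   ]
 [ 0.    -0.27   0.963]]
```

>>> drive_tool(steps=[[[-27,-27.6,0],0],[[-27,-27.6,0],0],[[-27,-27.6,0],0],[[-27,-27.6,0],0],[[-27,-27.6,0],0],[[-27,-27.6,0],0],[[-27,-27.6,0],0],[[-27,-27.6,0],0]], jaw=1)

```text
time: 0.82
tool_pos: [0.3509, 0.3586, 0.2107]
tcp_rot: [-0.512, -3.1, 0.0]
wrist_force: [1.3, -0.7, -0.1]
width: 1.0
```

>>> drive_tool(steps=[[[-27,-27.6,0],0],[[-27,-27.6,0],0],[[-27,-27.6,0],0],[[-27,-27.6,0],0],[[-27,-27.6,0],0],[[-27,-27.6,0],0],[[-14,-35,0],0],[[-14,-35,0],0]])

```text
time: 1.48
tool_pos: [0.455, 0.0744, 0.2109]
tcp_rot: [0.513, 3.099, -0.0]
wrist_force: [0.0, 0.2, -0.3]
width: 0.999
```

>>> drive_tool(steps=[[[-14,-35,0],0],[[-14,-35,0],0],[[-14,-35,0],0],[[-14,-35,0],0],[[-14,-35,0],0],[[-14,-35,0],0],[[-14,-35,0],0],[[-14,-35,0],0]])

```text
time: 2.15
tool_pos: [0.4701, -0.2267, 0.2108]
tcp_rot: [-0.513, -3.099, -0.0]
wrist_force: [0.4, -0.2, 1.2]
width: 1.003
```

>>> drive_tool(steps=[[[-14,-35,0],7],[[0,-20,0],7],[[0,0,0],7],[[0,0,0],7],[[0,0,0],7],[[0,0,0],7],[[0,0,0],7],[[0,0,0],7]])

```text
time: 2.82
tool_pos: [0.4636, -0.2805, 0.2106]
tcp_rot: [-1.915, -2.489, 0.0]
wrist_force: [-0.0, 0.0, 0.8]
width: 1.0
```

>>> drive_tool(steps=[[[0,0,0],7],[[0,0,0],7],[[0,0,0],7],[[0,0,0],7],[[0,0,0],7],[[0,0,0],7],[[0,0,0],7],[[0,0,0],7]])

```text
time: 3.48
tool_pos: [0.4637, -0.2804, 0.2106]
tcp_rot: [-2.86, -1.299, 0.001]
wrist_force: [-0.4, 0.9, -0.5]
width: 1.0
```

>>> drive_tool(steps=[[[0,0,0],7],[[0,0,0],7],[[0,0,0],7],[[0,0,0],3],[[0,0,0],0]])

```text
time: 3.9
tool_pos: [0.4637, -0.2804, 0.2106]
tcp_rot: [-3.066, -0.684, 0.001]
wrist_force: [0.3, 0.3, 0.6]
width: 0.997
```

```bash
python3 - <<'E'
from h import *
from workcell import bot
ci=bot.camera_info("wrist"); im=bot.read_camera("wrist")[:,:,::-1].copy()
np.save("ci1.npy",ci,allow_pickle=True); cv2.imwrite("pics/w1.png",im)
g=im.copy()
p=proj(ci,box(.4767,-.300,.028,np.radians(25.1),.11,.052)).astype(int)
cv2.polylines(g,[p],True,(0,255,0),1); print(p)
cv2.imwrite("pics/w1b.png",g)
E
```

```text
[[313 134]
 [313 262]
 [372 262]
 [377 134]]
```

View pics/w1b.png

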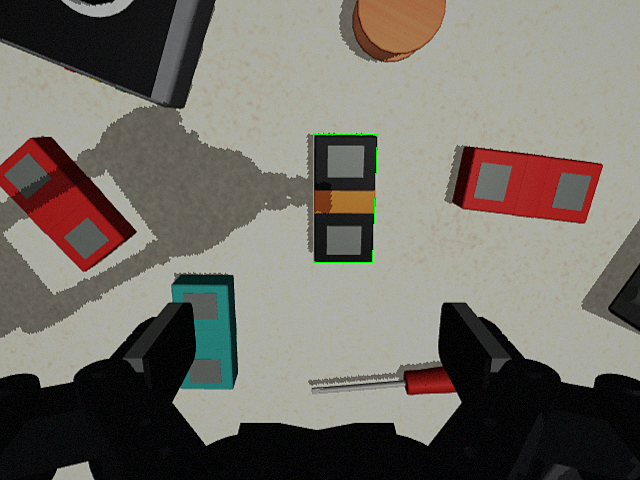

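>>> drive_tool(steps=[[[3.4,23.3,20],0],[[0,0,40],0],[[0,0,40],0],[[0,0,40],0],[[0,0,20],0],[[0,0,0],0]])

```text
time: 4.45
tool_pos: [0.4721, -0.2969, 0.0446]
tcp_rot: [-3.057, -0.686, 0.013]
wrist_force: [-0.4, 0.8, -0.2]
width: 1.003
```

```bash
python3 - <<'E'
from h import *
from workcell import bot
s=bot.read_state(); print(s["tool_pos"],delta(s,[.4767,-.3,.002]))
ci=bot.camera_info("wrist"); im=bot.read_camera("wrist")[:,:,::-1].copy()
g=im.copy()
p=proj(ci,box(.4767,-.300,.028,np.radians(25.1),.11,.052)).astype(int)
cv2.polylines(g,[p],True,(0,255,0),1); print(p)
cv2.imwrite("pics/w2b.png",g)
E
```

```text
[ 0.47210927 -0.2969318   0.0445604 ] [ 3.09879915  5.18421513 42.48996966]
[[267 147]
 [274 372]
 [378 373]
 [390 148]]
```

View pics/w2b.png

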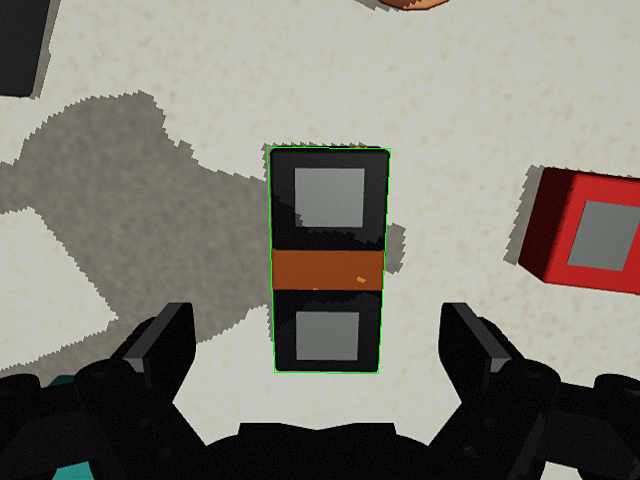

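>>> drive_tool(steps=[[[3,5.5,10],0],[[0,0,15],0],[[0,0,13],0],[[0,0,4],0],[[0,0,0],0],[[0,0,0],0]])

```text
time: 5.0
tool_pos: [0.4825, -0.3042, 0.0096]
tcp_rot: [3.065, 0.686, 0.001]
wrist_force: [-0.2, -0.8, 0.7]
width: 1.001
```

```bash
python3 - <<'E'
from h import *
from workcell import bot
s=bot.read_state(); print(s["tool_pos"],delta(s,[.4767,-.3,.002]),tool(s).round(4))
E
```

```text
[ 0.4824592  -0.30419818  0.00955457] [-3.42339554 -6.2576339   7.54898009] [[ 9.046e-01  4.262e-01  6.000e-04]
 [ 4.262e-01 -9.046e-01 -4.000e-04]
 [ 4.000e-04  7.000e-04 -1.000e+00]]
```

>>> drive_tool(steps=[[[-3.4,-5.8,4],0],[[0,0,4],0],[[0,0,0],0],[[0,0,0],0]])

```text
time: 5.33
tool_pos: [0.4761, -0.2999, 0.0009]
tcp_rot: [-3.066, -0.686, 0.0]
wrist_force: [0.1, -0.0, -0.1]
width: 0.998
```

>>> drive_tool(steps=[[[0,0,0],0],[[0,0,0],0],[[0,0,0],0],[[0,0,0],0],[[0,0,0],0],[[0,0,0],0]], jaw=0, force=40)

```text
time: 5.83
tool_pos: [0.4769, -0.3004, 0.0017]
tcp_rot: [3.065, 0.686, 0.001]
wrist_force: [-1.3, 0.2, 4.5]
width: 0.586
```

```bash
python3 - <<'E'
from h import *
from workcell import bot
s=bot.read_state(); print(s["tool_pos"],s["width"],s["wrist_force"])
ci=bot.camera_info("wrist"); im=bot.read_camera("wrist")[:,:,::-1].copy()
cv2.imwrite("pics/w3.png",im)
E
```

```text
[ 0.47686389 -0.30041583  0.00168899] 0.5861403061630248 [-1.32335068  0.15766867  4.52703674]
```

View pics/w3.png

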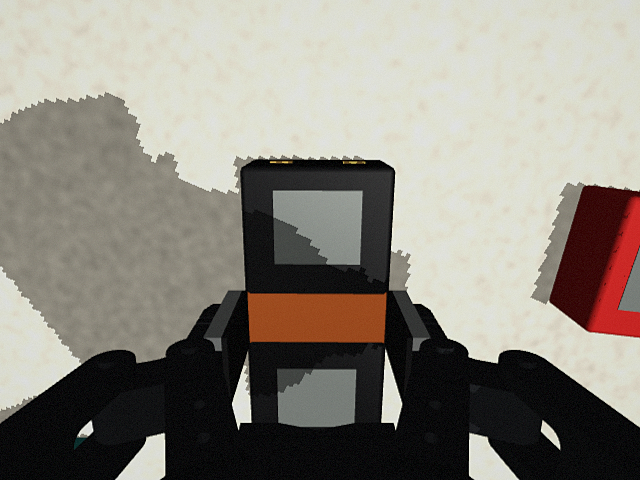

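>>> drive_tool(steps=[[[0,0,-10],0],[[0,0,-30],0],[[0,0,-40],0],[[0,0,-40],0],[[0,0,-40],0],[[0,0,-10],0],[[0,0,0],0],[[0,0,0],0]])

```text
time: 6.55
tool_pos: [0.4761, -0.2999, 0.1705]
tcp_rot: [-3.066, -0.686, 0.0]
wrist_force: [0.3, -0.2, -3.0]
width: 0.584
```

>>> drive_tool(steps=[[[12,-16,0],0],[[20,-27,0],0],[[22,-30,0],0],[[22,-30,0],0],[[22,-30,0],0],[[22,-30,0],0],[[22,-30,0],0],[[22,-30,0],0]])

```text
time: 7.22
tool_pos: [0.5269, -0.0264, 0.1665]
tcp_rot: [-3.064, -0.685, 0.011]
wrist_force: [1.5, -0.7, -3.0]
width: 0.584
```

>>> drive_tool(steps=[[[22,-30,0],0],[[20,-27,0],0],[[12,-16,0],5],[[0,0,0],6],[[0,0,0],6],[[0,0,0],4.6],[[0,0,0],0],[[0,0,0],0]])

```text
time: 7.88
tool_pos: [0.5452, 0.0605, 0.1674]
tcp_rot: [3.14, 0.103, -0.01]
wrist_force: [-0.3, 0.1, -3.3]
width: 0.586
```

```bash
python3 - <<'E'
from h import *
from workcell import bot
s=bot.read_state(); print(s["tool_pos"],s["width"],s["wrist_force"],tool(s).round(4))
print(delta(s,[.546,.066,.17]))
ci=bot.camera_info("wrist"); im=bot.read_camera("wrist")[:,:,::-1].copy()
np.save("ci4.npy",ci,allow_pickle=True)
cv2.imwrite("pics/w4.png",im)
t=bot.read_camera("top")[:,:,::-1]; cv2.imwrite("pics/t4.png",t)
cv2.imwrite("pics/t4z.png",cv2.resize(t[190:310,240:400],None,fx=5,fy=5,interpolation=cv2.INTER_CUBIC))
E
```

```text
[0.54522808 0.06050443 0.16744544] 0.5858631902935415 [-0.33149999  0.08301401 -3.31598994] [[ 9.978e-01  6.560e-02 -6.100e-03]
 [ 6.560e-02 -9.978e-01 -4.000e-04]
 [-6.200e-03  0.000e+00 -1.000e+00]]
[ 1.11490947 -5.4331135  -2.56147993]
```

View pics/w4.png

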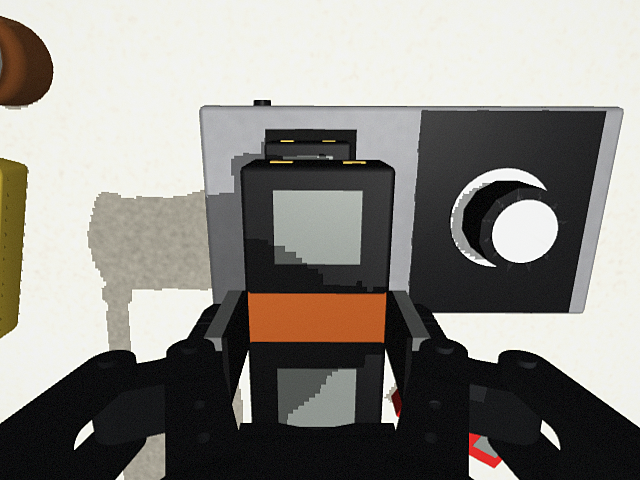

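View pics/t4z.png

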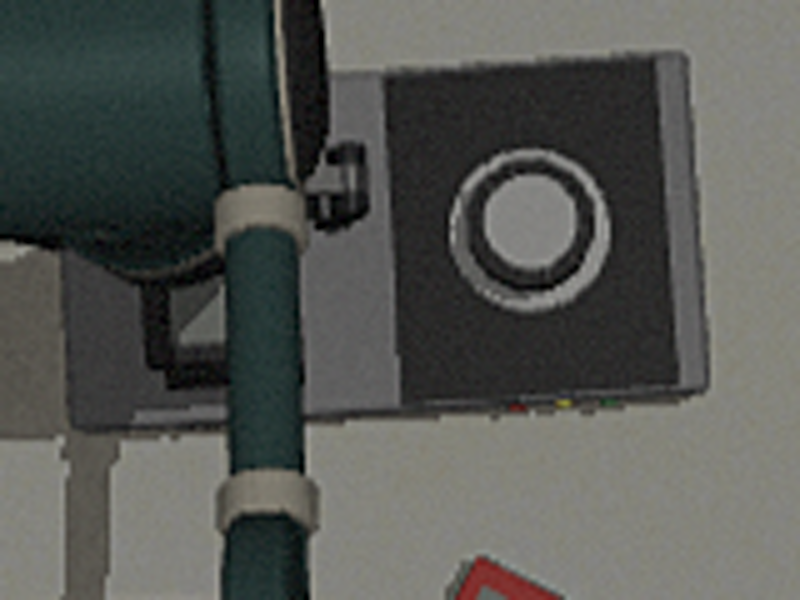

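```bash
python3 - <<'E'
from h import *
ci=np.load("ci4.npy",allow_pickle=True).item()
g=cv2.imread("pics/w4.png")
Rc=R.from_rotvec(ci["attitude"]); 
yaw=np.radians(3.6)
for (b,c) in ((box(.5525,0,.05,np.radians(3.4),.15,.28),(0,255,0)),(box(.546,.066,.08,yaw,.11,.052),(0,0,255)),(box(.546,.066,.052,yaw,.11,.052),(255,0,255))):
    cv2.polylines(g,[proj(ci,b).round().astype(int)],True,c,1)
q=proj(ci,[[.5565,-.0663,.085]]); cv2.circle(g,tuple(q[0].round().astype(int)),2,(0,0,255),-1);print(q)
g2=cv2.resize(g[80:330,180:640],None,fx=1.7,fy=1.7,interpolation=cv2.INTER_CUBIC)
cv2.imwrite("pics/w4b.png",g2)
# pack in tool frame: camera fixed in tool
C=np.array([0.06858,0.00027,-0.16205]); A=np.array([[.001,-.963,-.27],[1,.001,0],[0,-.27,.963]])
def toolpt(px,z):
    d=A@np.array([(px[0]-ci["cx"])/ci["fx"],(px[1]-ci["cy"])/ci["fy"],1]); return (C+d*(z-C[2])/d[2])*1000
for p in ((247,292),(387,292),(248,342),(384,342),(242,168),(394,168),(317,317)): print(p,toolpt(p,-.0265).round(1))
E
```

```text
[[523.54647794 231.63520881]]
(247, 292) [ 10.3 -24.5 -26.5]
(387, 292) [ 10.3  25.3 -26.5]
(248, 342) [ -9.6 -25.  -26.5]
(384, 342) [ -9.6  25.2 -26.5]
(242, 168) [ 54.  -24.2 -26.5]
(394, 168) [ 54.1  25.5 -26.5]
(317, 317) [  0.5   0.4 -26.5]
```

View pics/w4b.png

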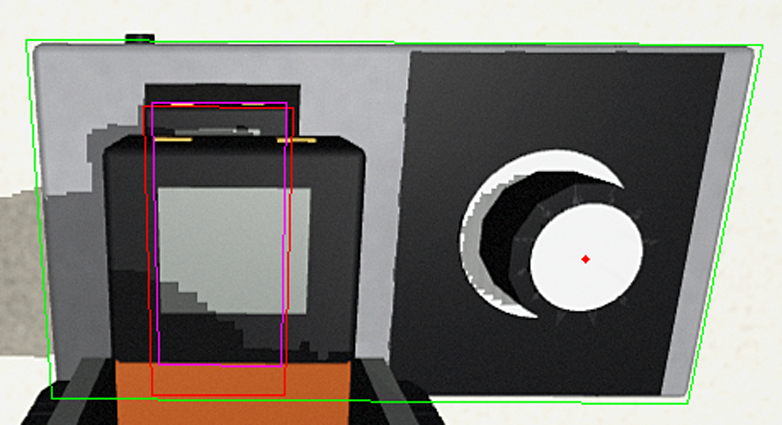

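```bash
python3 - <<'E'
from h import *
def enh(c,k,f): 
    c=cv2.resize(c,None,fx=k,fy=k,interpolation=cv2.INTER_CUBIC).astype(float)
    cv2.imwrite(f,np.clip(255*(c/255)**.45,0,255).astype(np.uint8))
enh(cv2.imread("pics/w4.png")[110:180,230:370],5,"pics/w4c.png")
enh(cv2.imread("pics/top0.png")[205:275,260:320],8,"pics/t0c.png")
E
```

```text
(no output)
```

View pics/w4c.png

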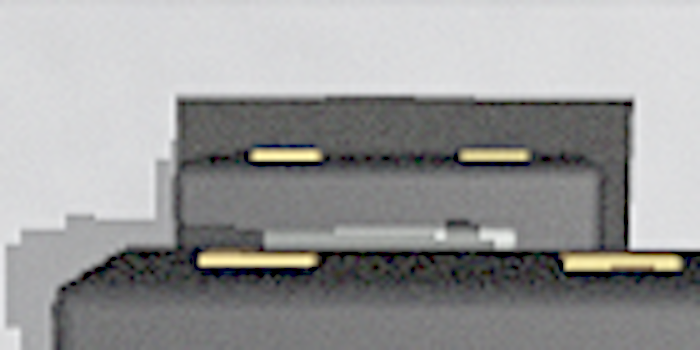

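View pics/t0c.png

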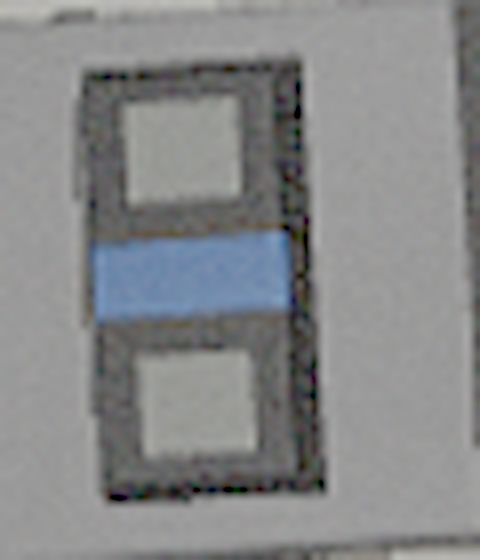

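>>> drive_tool(steps=[[[0,0,30],0],[[0,0,30],0],[[0,0,15],0],[[0,0,0],0],[[0,0,0],0],[[0,0,0],0]])

```text
time: 8.48
tool_pos: [0.5485, 0.0605, 0.097]
tcp_rot: [-3.14, -0.1, -0.003]
wrist_force: [0.5, 0.1, -2.0]
width: 0.585
```

```bash
python3 - <<'E'
from h import *
from workcell import bot
s=bot.read_state(); print(s["tool_pos"],s["wrist_force"],s["joint_vel"].round(3),tool(s).round(4))
print(delta(s,[.546,.066,.09]))
E
```

```text
[0.54851664 0.0605012  0.09702535] [ 0.48903052  0.07599848 -2.03567136] [ 0.001 -0.016 -0.021 -0.001 -0.002  0.004] [[ 9.98e-01  6.34e-02  1.70e-03]
 [ 6.34e-02 -9.98e-01  1.00e-04]
 [ 1.70e-03 -0.00e+00 -1.00e+00]]
[-2.17464655 -5.64723748  7.02178462]
```

>>> drive_tool(steps=[[[-1.5,-5.3,2],0],[[0,0,0],0],[[0,0,0],0],[[0,0,0],0]])

```text
time: 8.82
tool_pos: [0.5463, 0.066, 0.0949]
tcp_rot: [-3.14, -0.1, -0.003]
wrist_force: [0.6, -0.1, -2.9]
width: 0.587
```

```bash
python3 - <<'E'
from h import *
from workcell import bot
s=bot.read_state(); print(s["tool_pos"],s["wrist_force"],s["joint_vel"].round(3))
ci=bot.camera_info("wrist"); im=bot.read_camera("wrist")[:,:,::-1].copy()
cv2.imwrite("pics/w5.png",im)
sc=bot.read_camera("scene")[:,:,::-1]; s=bot.read_state(); print(s["tool_pos"],delta(s,[.546,.066,.09]))
c=cv2.resize(sc[200:320,250:420],None,fx=4,fy=4,interpolation=cv2.INTER_CUBIC).astype(float)
cv2.imwrite("pics/s5.png",(255*(c/255)**.6).astype(np.uint8))
b=box(.546,.066,.08,np.radians(3.6),.11,.052)
g=im.copy(); cv2.polylines(g,[proj(ci,b).round().astype(int)],True,(0,0,255),1)
c=cv2.resize(g[100:300,200:440],None,fx=3,fy=3,interpolation=cv2.INTER_CUBIC).astype(float)
cv2.imwrite("pics/w5b.png",(255*(c/255)**.6).astype(np.uint8))
E
```

```text
[0.54631242 0.06598284 0.09491864] [ 0.64871074 -0.05044053 -2.85322765] [-0.003  0.004  0.002 -0.001 -0.001 -0.001]
[0.54603748 0.06584323 0.09451441] [-0.03155117 -0.15907473  4.51437601]
```

View pics/w5b.png

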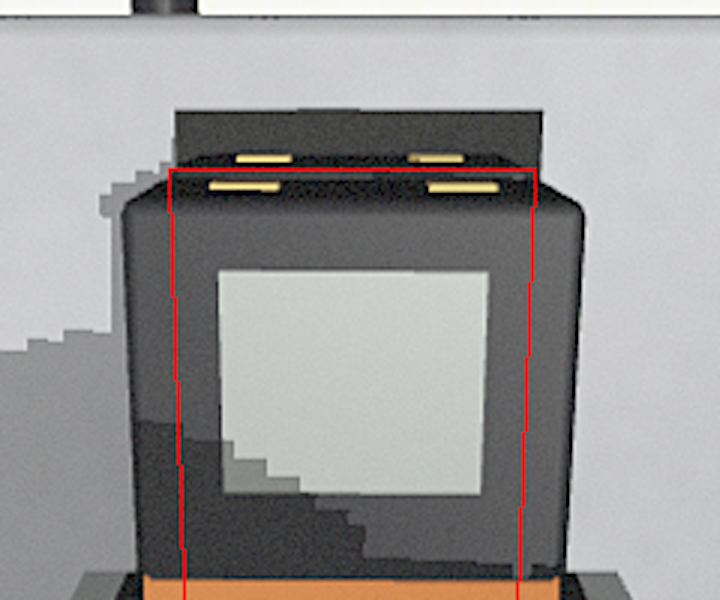

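View pics/s5.png

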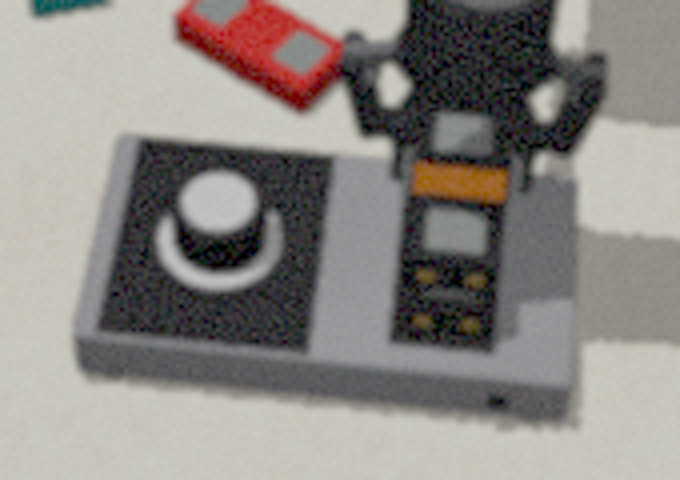

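```bash
python3 - <<'E'
from h import *
from workcell import bot
ci=bot.camera_info("wrist")
f=lambda u,v:(200+(u+.5)/3-.5,100+(v+.5)/3-.5)
zb=bot.read_state()["tool_pos"][2]-.001
for h in (.0,.004):
  l=ray(ci,[f(349.5,158.5)],.052+h)[0]; a=ray(ci,[f(354,187)],zb+h)[0]
  print(h,l.round(4),a.round(4),(a-l)[:2]*1000)
E
```

```text
0.0 [0.6    0.0697 0.052 ] [0.5993 0.069  0.0935] [-0.67821576 -0.66349676]
0.004 [0.6002 0.0697 0.056 ] [0.5996 0.069  0.0975] [-0.58966026 -0.64335306]
```

>>> drive_tool(steps=[[[0.6,-0.6,5],0],[[0,0,4],0],[[0,0,2],0],[[0,0,0],0],[[0,0,0],0]])

```text
time: 9.33
tool_pos: [0.5459, 0.0663, 0.0825]
tcp_rot: [3.14, 0.099, -0.002]
wrist_force: [0.4, 0.9, -2.6]
width: 0.585
```

>>> drive_tool(steps=[[[0,0,0.8],0],[[0,0,0],0]])

```text
time: 9.5
tool_pos: [0.5462, 0.0664, 0.082]
tcp_rot: [3.14, 0.099, -0.0]
wrist_force: [-0.2, 0.1, -3.5]
width: 0.584
```

>>> drive_tool(steps=[[[0,0,0.8],0],[[0,0,0],0]])

```text
time: 9.67
tool_pos: [0.5464, 0.0664, 0.0818]
tcp_rot: [3.14, 0.099, 0.0]
wrist_force: [-1.6, 0.1, 0.1]
width: 0.582
```

>>> drive_tool(steps=[[[0,0,0.5],0],[[0,0,0],0],[[0,0,0],0]])

```text
time: 9.92
tool_pos: [0.5464, 0.0664, 0.0817]
tcp_rot: [3.14, 0.099, 0.001]
wrist_force: [-4.3, 0.4, 5.7]
width: 0.585
```

>>> drive_tool(steps=[[[0,0,0],0],[[0,0,0],0],[[0,0,0],0],[[0,0,0],0]], jaw=0.9)

```text
time: 10.25
tool_pos: [0.5465, 0.0664, 0.0808]
tcp_rot: [-3.14, -0.099, -0.001]
wrist_force: [-0.9, -0.1, 0.2]
width: 0.901
```

>>> drive_tool(steps=[[[0,0,-10],0],[[0,0,-20],0],[[0,0,-30],0],[[0,0,-20],0],[[0,0,0],0],[[0,0,0],0],[[0,0,0],0]], jaw=1)

```text
time: 10.83
tool_pos: [0.546, 0.0664, 0.1608]
tcp_rot: [3.14, 0.099, -0.0]
wrist_force: [0.3, -0.0, -0.6]
width: 1.002
```

```bash
python3 - <<'E'
from h import *
from workcell import bot
s=bot.read_state(); print(s["tool_pos"],tool(s).round(3),delta(s,[.5565,-.0663,.13]))
ci=bot.camera_info("wrist"); im=bot.read_camera("wrist")[:,:,::-1].copy()
cv2.imwrite("pics/w6.png",im)
g=im.copy(); cv2.polylines(g,[proj(ci,box(.546,.066,.108,np.radians(3.6),.11,.052)).round().astype(int)],True,(0,255,0),1)
cv2.polylines(g,[proj(ci,box(.546,.066,.08,np.radians(3.6),.11,.052)).round().astype(int)],True,(0,0,255),1)
cv2.polylines(g,[proj(ci,box(.5525,0,.05,np.radians(3.4),.15,.28)).round().astype(int)],True,(255,0,0),1)
print(proj(ci,[[.5565,-.0663,.085]]))
cv2.imwrite("pics/w6b.png",(255*(g/255.)**.6).astype(np.uint8))
E
```

```text
[0.54601185 0.06637926 0.16078824] [[ 0.998  0.063 -0.   ]
 [ 0.063 -0.998 -0.   ]
 [-0.    -0.    -1.   ]] [  2.10340792 133.0766808   30.78758881]
[[538.25274746 236.62173465]]
```

View pics/w6b.png

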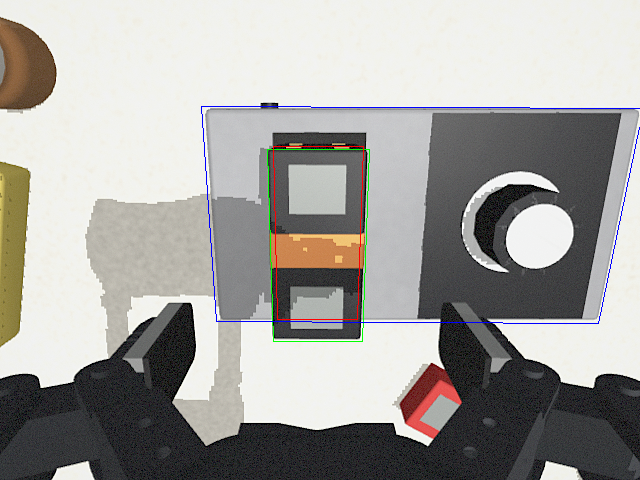

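>>> drive_tool(steps=[[[2,20,0],0],[[0,35,0],0],[[0,40,0],0],[[0,28,0],0],[[0,11,0],0],[[0,0,0],0],[[0,0,0],0],[[0,0,0],0]])

```text
time: 11.55
tool_pos: [0.5561, -0.066, 0.16]
tcp_rot: [-3.139, -0.1, 0.003]
wrist_force: [0.3, -0.5, 0.1]
width: 1.003
```

```bash
python3 - <<'E'
from h import *
from workcell import bot
s=bot.read_state(); print(s["tool_pos"],tool(s).round(3),delta(s,[.5566,-.067,.052]))
ci=bot.camera_info("wrist"); im=bot.read_camera("wrist")[:,:,::-1].copy()
np.save("ci7.npy",ci,allow_pickle=True)
cv2.imwrite("pics/w7.png",im)
g=im.copy()
for z,c in ((.085,(0,0,255)),):
  t=np.radians(3.5)+np.radians(15)+np.arange(12)*np.pi/6
  P=np.c_[.5566+.028*np.cos(t),-.067+.028*np.sin(t),np.full(12,z)]
  cv2.polylines(g,[proj(ci,P).round().astype(int)],True,c,1)
cv2.polylines(g,[proj(ci,box(.5525,0,.05,np.radians(3.4),.15,.28)).round().astype(int)],True,(255,0,0),1)
cv2.polylines(g,[proj(ci,box(.546,.066,.108,np.radians(3.6),.11,.052)).round().astype(int)],True,(0,255,0),1)
cv2.polylines(g,[proj(ci,box(.546,.066,.08,np.radians(3.6),.11,.052)).round().astype(int)],True,(0,0,255),1)
cv2.imwrite("pics/w7b.png",(255*(g/255.)**.5).astype(np.uint8))
E
```

```text
[ 0.55611075 -0.06598937  0.16002593] [[ 0.998  0.063 -0.002]
 [ 0.063 -0.998  0.001]
 [-0.002 -0.001 -1.   ]] [  0.59307284   1.16658976 108.02383647]
```

View pics/w7b.png

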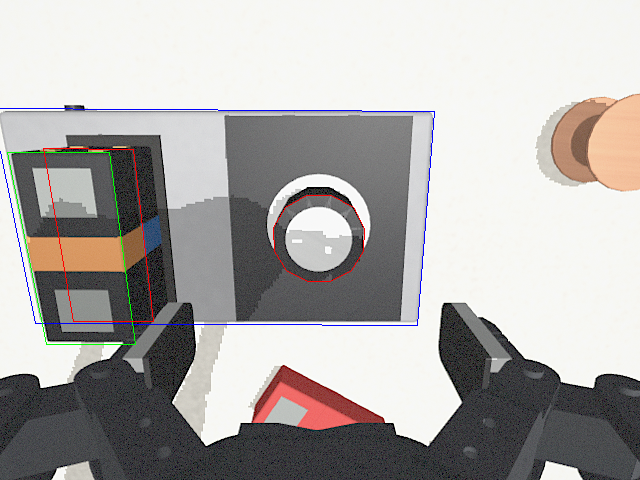

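>>> drive_tool(steps=[[[0.5,0.9,15],0],[[0,0,30],0],[[0,0,30],0],[[0,0,20],0],[[0,0,10],0],[[0,0,3],0],[[0,0,0],0],[[0,0,0],0]])

```text
time: 12.27
tool_pos: [0.5585, -0.0677, 0.0542]
tcp_rot: [3.14, 0.1, 0.003]
wrist_force: [0.3, 0.8, 1.0]
width: 1.0
```

>>> drive_tool(steps=[[[0,0,0],0],[[0,0,0],0],[[0,0,0],0],[[0,0,0],0],[[0,0,0],0],[[0,0,0],0]], jaw=0, force=60)

```text
time: 12.77
tool_pos: [0.5585, -0.0669, 0.0553]
tcp_rot: [-3.138, -0.098, -0.004]
wrist_force: [-1.2, 4.7, 8.8]
width: 0.608
```

```bash
cat > rs.py <<'E'
from h import *
from workcell import bot
s=bot.read_state(); M=tool(s); print(round(s["time"],2),s["tool_pos"].round(4),"yaw",np.degrees(np.arctan2(M[1,0],M[0,0])).round(2),"F",s["wrist_force"].round(1),"T",s["torque"].round(3),"w",round(s["width"],3),"q6",s["q"][5].round(3))
E
python3 rs.py
```

```text
12.77 [ 0.5585 -0.0669  0.0553] yaw 3.57 F [-1.2  4.7  8.8] T [ 0.917  0.396 -0.036] w 0.608 q6 1.342
```

>>> drive_tool(steps=[[[-1,0,0],0],[[0,0,0],0],[[0,0,0],0]])

```text
time: 13.02
tool_pos: [0.5585, -0.0669, 0.0553]
tcp_rot: [-3.138, -0.097, -0.007]
wrist_force: [0.7, 5.6, 6.4]
width: 0.607
```

```bash
python3 rs.py; python3 - <<'E'
from workcell import bot
import cv2
cv2.imwrite("pics/w8.png",bot.read_camera("wrist")[:,:,::-1])
E
```

```text
13.02 [ 0.5585 -0.0669  0.0553] yaw 3.56 F [0.7 5.6 6.4] T [ 0.993 -0.052 -0.047] w 0.607 q6 1.341
```

View pics/w8.png

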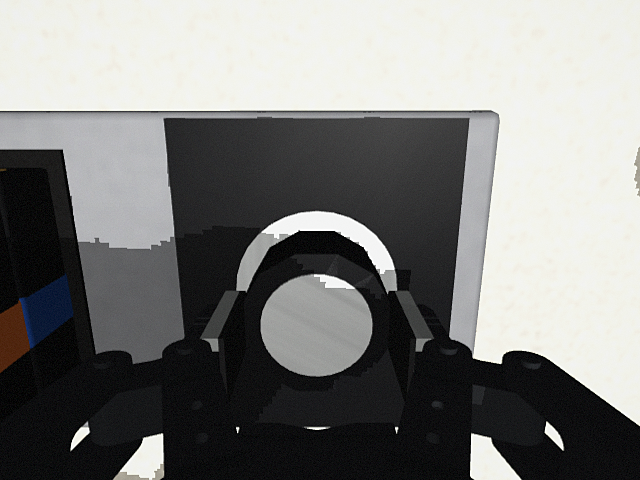

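```bash
python3 - <<'E'
from h import *
from workcell import bot
s=bot.read_state(); ci=bot.camera_info("wrist")
p=ray(ci,[(317,326)],.085)[0]; print(p, delta(s,[p[0],p[1],.053]))
E
```

```text
[ 0.55683161 -0.06706423  0.085     ] [-1.67158301  0.06927247  2.31330877]
```

>>> drive_tool(steps=[[[0,0,0],0],[[0,0,0],0],[[0,0,0],0],[[0,0,0],0]], jaw=0.8)

```text
time: 13.4
tool_pos: [0.5562, -0.0684, 0.0529]
tcp_rot: [3.14, 0.099, -0.0]
wrist_force: [-0.7, -0.2, 0.8]
width: 0.803
```

```bash
python3 rs.py
```

```text
13.4 [ 0.5562 -0.0684  0.0529] yaw 3.61 F [-0.7 -0.2  0.8] T [0.056 0.048 0.023] w 0.803 q6 1.341
```

>>> drive_tool(steps=[[[0.5,-1.3,0],0],[[0,0,0],0],[[0,0,0],0]])

```text
time: 13.65
tool_pos: [0.5567, -0.0668, 0.0528]
tcp_rot: [3.14, 0.099, -0.0]
wrist_force: [-0.3, 0.1, 0.0]
width: 0.802
```

>>> drive_tool(steps=[[[0,0,0],0],[[0,0,0],0],[[0,0,0],0],[[0,0,0],0],[[0,0,0],0]], jaw=0, force=60)

```text
time: 14.07
tool_pos: [0.5567, -0.0668, 0.0533]
tcp_rot: [3.14, 0.099, 0.0]
wrist_force: [-1.8, 0.3, 5.8]
width: 0.608
```

```bash
python3 rs.py
```

```text
14.07 [ 0.5567 -0.0668  0.0533] yaw 3.62 F [-1.8  0.3  5.8] T [0.061 0.408 0.042] w 0.608 q6 1.344
```

>>> drive_tool(steps=[[[0,0,0],-3],[[0,0,0],-3],[[0,0,0],-3],[[0,0,0],0],[[0,0,0],0]])

```text
time: 14.48
tool_pos: [0.5567, -0.0668, 0.0533]
tcp_rot: [-3.123, -0.345, -0.0]
wrist_force: [-3.0, -0.3, 6.0]
width: 0.612
```

```bash
python3 rs.py
```

```text
14.48 [ 0.5567 -0.0668  0.0533] yaw 12.61 F [-3.  -0.3  6. ] T [ 0.041  0.44  -0.093] w 0.612 q6 1.187
```

>>> drive_tool(steps=[[[0,0,0],-4],[[0,0,0],-5],[[0,0,0],-6],[[0,0,0],-6],[[0,0,0],0],[[0,0,0],0]])

```text
time: 14.98
tool_pos: [0.5567, -0.0668, 0.0533]
tcp_rot: [-3.007, -0.909, 0.0]
wrist_force: [-2.4, -0.1, 5.6]
width: 0.607
```

```bash
python3 rs.py
```

```text
14.98 [ 0.5567 -0.0668  0.0533] yaw 33.63 F [-2.4 -0.1  5.6] T [0.081 0.44  0.001] w 0.607 q6 0.82
```

>>> drive_tool(steps=[[[0,0,0],-4],[[0,0,0],-4],[[0,0,0],-2],[[0,0,0],0],[[0,0,0],0]])

```text
time: 15.4
tool_pos: [0.5567, -0.0667, 0.0533]
tcp_rot: [-2.917, -1.166, -0.0]
wrist_force: [-1.5, 0.9, 6.1]
width: 0.611
```

```bash
python3 rs.py
```

```text
15.4 [ 0.5567 -0.0667  0.0533] yaw 43.59 F [-1.5  0.9  6.1] T [ 0.115  0.45  -0.157] w 0.611 q6 0.646
```

>>> drive_tool(steps=[[[0,0,0],-5],[[0,0,0],-5],[[0,0,0],-5],[[0,0,0],-5],[[0,0,0],0],[[0,0,0],0]])

```text
time: 15.9
tool_pos: [0.5566, -0.0668, 0.0533]
tcp_rot: [-2.669, -1.656, 0.0]
wrist_force: [-2.2, 0.3, 5.8]
width: 0.606
```

```bash
python3 rs.py
```

```text
15.9 [ 0.5566 -0.0668  0.0533] yaw 63.63 F [-2.2  0.3  5.8] T [0.174 0.52  0.011] w 0.606 q6 0.296
```

>>> drive_tool(steps=[[[0,0,0],-4],[[0,0,0],-4],[[0,0,0],-2],[[0,0,0],0],[[0,0,0],0]])

```text
time: 16.32
tool_pos: [0.5567, -0.0667, 0.0533]
tcp_rot: [-2.516, -1.881, -0.0]
wrist_force: [-2.2, -0.0, 5.9]
width: 0.61
```

```bash
python3 rs.py
```

```text
16.32 [ 0.5567 -0.0667  0.0533] yaw 73.59 F [-2.2 -0.   5.9] T [ 0.13   0.559 -0.178] w 0.61 q6 0.122
```

Normal click (−0.18 at +10°). Continue.

>>> drive_tool(steps=[[[0,0,0],-5],[[0,0,0],-5],[[0,0,0],-5],[[0,0,0],-5],[[0,0,0],0],[[0,0,0],0]])

```text
time: 16.82
tool_pos: [0.5566, -0.0669, 0.0533]
tcp_rot: [-2.15, -2.291, 0.0]
wrist_force: [-2.6, 0.7, 5.7]
width: 0.611
```

```bash
python3 rs.py
```

```text
16.82 [ 0.5566 -0.0669  0.0533] yaw 93.64 F [-2.6  0.7  5.7] T [ 0.089  0.551 -0.004] w 0.611 q6 -0.227
```

>>> drive_tool(steps=[[[0,0,0],-4],[[0,0,0],-4],[[0,0,0],-2],[[0,0,0],0],[[0,0,0],0]])

```text
time: 17.23
tool_pos: [0.5566, -0.0668, 0.0533]
tcp_rot: [-1.943, -2.468, 0.0]
wrist_force: [-2.8, 0.7, 5.8]
width: 0.608
```

```bash
python3 rs.py
```

```text
17.23 [ 0.5566 -0.0668  0.0533] yaw 103.59 F [-2.8  0.7  5.8] T [-0.003  0.613 -0.136] w 0.608 q6 -0.401
```

>>> drive_tool(steps=[[[0,0,0],-5],[[0,0,0],-5],[[0,0,0],-5],[[0,0,0],-5],[[0,0,0],0],[[0,0,0],0]])

```text
time: 17.73
tool_pos: [0.5566, -0.0669, 0.0533]
tcp_rot: [-1.483, -2.769, 0.0]
wrist_force: [-2.6, -0.7, 6.1]
width: 0.609
```

```bash
python3 rs.py
```

```text
17.73 [ 0.5566 -0.0669  0.0533] yaw 123.64 F [-2.6 -0.7  6.1] T [0.04  0.517 0.073] w 0.609 q6 -0.751
```

>>> drive_tool(steps=[[[0,0,0],-4],[[0,0,0],-4],[[0,0,0],-2],[[0,0,0],0],[[0,0,0],0]])

```text
time: 18.15
tool_pos: [0.5566, -0.0669, 0.0533]
tcp_rot: [-1.239, -2.886, -0.0]
wrist_force: [-3.6, -0.6, 5.9]
width: 0.608
```

```bash
python3 rs.py
```

```text
18.15 [ 0.5566 -0.0669  0.0533] yaw 133.53 F [-3.6 -0.6  5.9] T [-0.135  0.645 -0.586] w 0.608 q6 -0.924
```

>>> drive_tool(steps=[[[0,0,0],0],[[0,0,0],5],[[0,0,0],5],[[0,0,0],0],[[0,0,0],0],[[0,0,0],0]])

```text
time: 18.65
tool_pos: [0.5566, -0.0668, 0.0533]
tcp_rot: [-1.484, -2.769, 0.0]
wrist_force: [-2.4, 0.4, 5.2]
width: 0.607
```

```bash
python3 rs.py
```

```text
18.65 [ 0.5566 -0.0668  0.0533] yaw 123.62 F [-2.4  0.4  5.2] T [-0.033  0.536  0.007] w 0.607 q6 -0.751
```

>>> drive_tool(steps=[[[0,0,0],5],[[0,0,0],5],[[0,0,0],5],[[0,0,0],5],[[0,0,0],5],[[0,0,0],5],[[0,0,0],0],[[0,0,0],0]])

```text
time: 19.32
tool_pos: [0.5566, -0.0668, 0.0533]
tcp_rot: [-2.15, -2.29, 0.0]
wrist_force: [-1.4, 1.1, 5.2]
width: 0.607
```

```bash
python3 rs.py
```

```text
19.32 [ 0.5566 -0.0668  0.0533] yaw 93.61 F [-1.4  1.1  5.2] T [-0.01   0.52   0.014] w 0.607 q6 -0.227
```

>>> drive_tool(steps=[[[0,0,0],5],[[0,0,0],5],[[0,0,0],5],[[0,0,0],5],[[0,0,0],5],[[0,0,0],5],[[0,0,0],0],[[0,0,0],0]])

```text
time: 19.98
tool_pos: [0.5567, -0.0668, 0.0533]
tcp_rot: [-2.67, -1.655, 0.0]
wrist_force: [-2.0, 0.4, 5.1]
width: 0.606
```

>>> drive_tool(steps=[[[0,0,0],5],[[0,0,0],5],[[0,0,0],5],[[0,0,0],5],[[0,0,0],5],[[0,0,0],5],[[0,0,0],0],[[0,0,0],0]])

```text
time: 20.65
tool_pos: [0.5567, -0.0668, 0.0533]
tcp_rot: [-3.007, -0.908, -0.0]
wrist_force: [-1.6, 0.0, 5.8]
width: 0.607
```

>>> drive_tool(steps=[[[0,0,0],5],[[0,0,0],5],[[0,0,0],5],[[0,0,0],5],[[0,0,0],5],[[0,0,0],5],[[0,0,0],0],[[0,0,0],0]])

```text
time: 21.32
tool_pos: [0.5568, -0.0668, 0.0533]
tcp_rot: [3.14, 0.099, 0.0]
wrist_force: [-2.1, -0.6, 5.9]
width: 0.606
```

```bash
python3 rs.py
```

```text
21.32 [ 0.5568 -0.0668  0.0533] yaw 3.61 F [-2.1 -0.6  5.9] T [0.052 0.337 0.002] w 0.606 q6 1.344
```

>>> drive_tool(steps=[[[0,0,0],0],[[0,0,0],0],[[0,0,0],0],[[0,0,0],0],[[0,0,0],0]], jaw=1)

```text
time: 21.73
tool_pos: [0.5567, -0.0668, 0.0527]
tcp_rot: [-3.14, -0.099, 0.0]
wrist_force: [0.1, -0.2, 0.6]
width: 1.002
```

>>> drive_tool(steps=[[[0,0,-10],0],[[0,0,-25],0],[[0,0,-35],0],[[0,0,-35],0],[[0,0,-20],0],[[0,0,0],0],[[0,0,0],0],[[0,0,0],0]])

```text
time: 22.4
tool_pos: [0.5562, -0.0667, 0.1776]
tcp_rot: [-3.14, -0.099, 0.001]
wrist_force: [0.0, -0.4, -0.2]
width: 0.998
```

```bash
python3 - <<'E'
from h import *
from workcell import bot
ci=bot.camera_info("wrist"); im=bot.read_camera("wrist")[:,:,::-1].copy()
cv2.imwrite("pics/w9.png",(255*(im/255.)**.5).astype(np.uint8))
sc=bot.read_camera("scene")[:,:,::-1]
c=cv2.resize(sc[200:330,180:500],None,fx=2.5,fy=2.5,interpolation=cv2.INTER_CUBIC).astype(float)
cv2.imwrite("pics/s9.png",(255*(c/255)**.6).astype(np.uint8))
E
```

```text
(no output)
```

View pics/w9.png

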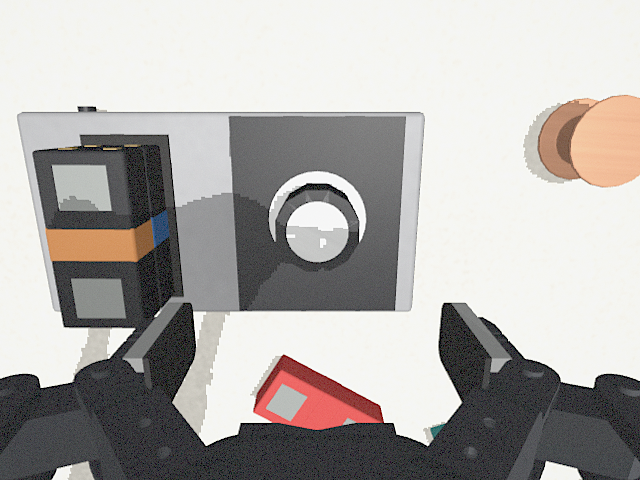

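View pics/s9.png

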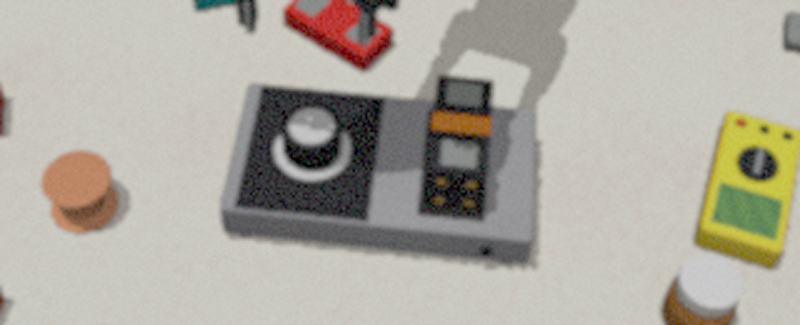

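The stack is square (orange band at about (100,242) runs straight into the blue band at about (160,230)). The selector's flats line up with the case and the gripper is clear, so I'm handing in.

```bash
python3 - <<'E'
from workcell import bot
print(bot.finish_job())
E
```

```text
the job is handed in; nothing more can be done
None
```

I placed the orange-banded pack on the blue-banded one, turned the selector to its anticlockwise stop and then four clicks clockwise, and handed the job in at about 22.5 s. The hand-in gave no verdict.

- **Pack:** I lined it up with the wrist camera to within about 1 mm and lowered it in sub-millimetre steps. The reading when I let go was about 6 N upward at the wrist. The last picture shows the two packs squarely stacked, with the lower one still on its pad. I judged that by eye and did not measure the final offset.
- **Selector:** each click anticlockwise read about 0.15 N m, four clicks in all. The stop showed at about 0.59 N m, below the 1.1 N m limit. I returned to the first position and turned 120° clockwise. Torque was about zero there, with no sign of the fingers slipping. The knob has no marking, so the setting rests on the angle turned and the torque, not on anything seen.
- **First grip on the selector:** it was about 2 mm off the axis, so I opened the fingers, re-centred and gripped again before turning.
- **At the end:** the gripper was clear of everything, and in the last picture the meter, reel and jar appear undisturbed.

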